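# Ready the seed mill: shut its drawer, find the cap's hand and hold the cap off

### The job

Get the seed mill ready for filling: first push its receiving drawer fully shut, then unscrew the orange cap from the throat on top and lift it straight off. The cap's locking hand is not marked and may be right- or left-hand, so try it one way, and if it will not turn, the other way. Finish while holding the cap in the gripper, level and still, over the mill and at least 60 mm clear above the throat, and leave the other things on the bench where they are.

Things in the scene. Friction and masses are not known exactly. Their poses are not given: they have to be found in the camera images.
- mill: white bench seed mill, fixed, own x -80 to +90 mm, own y -85 to +155 mm, flat deck 95 mm above the bench. Origin on the bench, on the drawer's middle line; own z up; the drawer comes out of its front, own -x. A blue motor cover stands 50 mm above the deck at own y +78 to +150 mm. A steel throat 30 mm across rises 30 mm from the deck at own x +15 mm, y 0, under the orange cap
- throat (a point): centre of the throat's top rim, 125 mm above the bench, axes as the mill's. Turned the wrong way the cap stops hard within 15 degrees (then slips; a 40 N grip is plenty, do not force it); the right way it turns freely, without climbing, and lifts off when its x is 55 to 105 degrees from the mill's x (75 is best). The right way, clockwise or anticlockwise, differs each time and cannot be seen
- drawer (a joint): how far the blue-fronted receiving drawer is open, m: 0 fully shut, 0.065 fully open; slides along the mill's own x, shuts towards own +x. About 2 N of sliding friction; it stays where it is left
- drawer_handle (a point): middle of the drawer's steel bar handle, 64 mm above the bench: a bar 80 mm long along the mill's y, 12 mm thick along x, 14 mm high, 12 mm clear of the drawer's front (so its outer face is 6 mm out from this point). With the drawer shut it lies 109 mm in front of the mill's origin
- cap: loose orange cap on the throat, round, closed on top, 54 mm across, 34 mm tall, 80 g. Origin at the centre of its bottom rim, when on 2 mm above the deck and 28 mm below the throat's rim. Own z up; own x along the white pointer rib on top, as found within 5 degrees of the mill's x. Two lugs inside lock it like a coarse quarter-turn thread, hand unknown (see throat)
- sample_jar: glass sample jar with white lid, 52 mm across, 70 mm tall, standing beside the mill on its robot's-right side; origin under its centre (leave alone)
- scoop: small steel ladle with a wooden handle, 150 mm long, lying on the table; origin at its middle, underside (leave alone)
- dish0: glass petri dish, 90 mm across, 16 mm high, in the white tray (leave alone)
- dish1: clear plastic petri dish, 90 mm across, 16 mm high, in the white tray (leave alone)
- amber_a: amber bottle with white cap, 44 mm across, 95 mm tall, in the black tray (leave alone)
- amber_b: amber bottle with black cap, 44 mm across, 95 mm tall, in the black tray (leave alone)
- white_jar: white jar with green lid, 44 mm across, 50 mm tall, in the black tray (leave alone)
There are look-alikes about, which are no part of the job. Of the things shaped like the cap, the orange one is meant.

How it is judged (in metres and radians):
On the way, in this order (a step that is already met when the one before it is completed fails the run):
1. the drawer is pushed fully shut (value of joint drawer below 0.004 m), for 0.2 s.
2. the cap is turned out of its lock (angle between the x axis of cap and the x axis of mill, either way round above 0.75 rad), for 0.1 s.
3. the cap is lifted off the throat in the gripper (z of cap in the frame of throat above 0.045 m and horizontal distance between cap and throat below 0.12 m and contact force between the fingers and cap above 1 N and contact force between cap and mill below 0.05 N and angle between cap's own z axis and vertical below 0.3 rad), for 0.2 s.
At the end, for the whole second after the job is handed in: The drawer is within 4 mm of shut; the cap is held by the fingers, its bottom rim at least 45 mm above the throat's rim and within 120 mm of it sideways, tilted less than 0.3 rad, still (under 20 mm/s) and touching nothing of the mill (all of step 3 and value of joint drawer below 0.004 m and linear speed of cap below 0.02 m/s); the arm keeps its last pose, push and grip.
It fails at once if the cap is lifted off while the drawer is still open (z of cap in the frame of throat above 0 m and value of joint drawer above 0.008 m).
It fails at once if another thing on the bench is moved by more than 30 mm (distance of any of sample_jar, scoop, dish0, dish1, amber_a, amber_b, white_jar from where it was at the start of the episode above 0.03 m).
It also fails if it takes over 62 s, if anything falls off the work surface, if the arm or the gripper's body presses on something with over 40 N, if the wrist force passes 120 N, or if a joint passes its speed limit or range.

### The arm

A 6-joint arm with a two-finger parallel gripper is mounted at the origin on the work surface. World frame = base frame: x ahead of the robot, y to its left, z up, the work surface at z = 0. Lengths are in m, angles in degrees, forces in N, time in s.
With the tool pointing down it reaches from about 0.275 to 0.875 m from the base axis. Payload 12.5 kg.
Tool frame: the origin (TCP) lies midway between the tips of the shut fingers; the grasp point (between the pads) lies 19 mm behind it; z points along the fingers, y is the line along which they close (so a half turn about z gives the same grasp; the last joint's range is limited). The gripper opens to 85 mm and grips with 20 to 120 N. Pads are 22 mm wide; open, the fingers measure 114 mm over their backs; the gripper's body (76 mm by 85 mm) begins 54 mm behind the grasp point. The pads swing forward as they close: fully open they stand 13 mm farther back than shut.
Start: joints at [-71.425, 20.094, 94.641, -0, 65.266, -4.847], TCP at [0.219, -0.505, 0.231] pointing down, gripper open.
Joint ranges: [-157.81, 157.81], [-45, 120.19], [0.68, 151.7], [-89.99, 269.99], [4.06, 180], [-164.3, 164.3]. Speed limits (degrees/s): [127.2, 127.2, 159.86, 180, 180, 180].

### API

Orientations are given as a 3x3 rotation matrix whose columns are the frame's x, y, z axes.
In Python, from cell import robot gives the robot as it stands.
- The arm moves only by the tool send_rows, never from a script. Its argument "targets" is a list of rows, each a list of 3 entries, a list of its own where there are three numbers: the shift along the world's x, y, z as a fraction of full scale, then the turn, a rotation vector about the world's x, y, z as a fraction of full scale, then the opening, from 0 (shut) to 1 (fully open). In form: [[[tx, ty, tz], [rx, ry, rz], fingers], ...]. A call has 1 to 5 rows; each row shifts and turns the commanded pose from where the row before left it; what a row does not reach is not made up. Full scale, the value 1, is 10 cm for a shift and 45 degrees for a turn. A row lasts 1/10 s, in which the tool goes at most 50 mm and 8.59 degrees, less where a joint would pass 70% of its speed; a pose out of reach is approached as far as the arm can. A call with a number of a shift or a turn outside -1 to 1 is refused whole. A call with a gripper value outside its range is refused whole. The fingers move at their own pace and stop on an object; "squeeze" is the grip in N (left out, the last holds). Time passes only in rows, so rows that do not move let the fingers close. It gives the time, the measured TCP pose, the force and the opening at its end, in the units of the state.
- robot.read_state(): the state, without advancing time (a new reading comes with each control period).
- robot.grab_frame(name): name is "scene" or "top" or "wrist"; returns (picture, depth): 400x640x3 uint8, red, green, blue; 400x640 float32, m along the optical axis (not along the pixel's ray), 0 where there is no reading.
- robot.camera_info(name): a dict with "mtx" (3x3 intrinsics, pixels), "eye" and "orientation" of the camera in the world; the wrist camera has in their place "T_tool_cam" (4x4, takes a point from camera to tool coordinates, whose origin is the TCP and whose axes are the flange's). Camera axes: x right, y down, z forward; pixel columns grow to the right and rows downward; lengths in m; the calibration is good to about 2 mm. A picture is of the moment at which its call begins: read the wrist's pose just before it. camera_info takes no time and is no camera call.
- robot.finish_job(): hands the job in, once; it reports no verdict.
The state is a dict: "t": time; "joints": joint angles; "qd": joint speeds; "joint_torque": joint torques, N m; "tcp_pos": TCP position; "tcp_rot": TCP orientation; "wrist_force": force on the tool from outside, world axes, zero at the start; "ft_torque": the same for the moment, N m; "opening": finger opening in m.
Only numpy, scipy, OpenCV 4.12 (cv2) and the standard library are available. Lean on these libraries where they do the work, as an engineer would, in place of code of your own. Each camera call takes 0.05 s, during which the arm holds its last target. There are 200 camera calls.

## Working session

There is one attempt and no reset: what is moved stays moved. The work goes in short steps, Python scripts to look and compute and a tool call to move; the robot and the scene stay as the last step left them, time stands still between calls to the robot, and variables do not carry over. Pictures are saved under pics/ and viewed, on a budget of 10 in all, crops included, one or two more only if the job needs it, and the job is handed in when it is done.

Besides the shell and the picture viewer there is one more tool, called after ">>>" as name([rows], argument=value, ...), one row to a line, values as JSON. send_rows: Moves the arm, as the interface text tells. Its arguments: {"type":"object","properties":{"targets":{"type":"array"},"squeeze":{"type":"number"}},"required":["targets"]}

```bash
mkdir -p pics; ls; python3 - <<'E'
from cell import robot
import cv2,numpy as np
for n in("scene","top"):
    p,d=robot.grab_frame(n); np.savez(f"pics/{n}0.npz",p=p,d=d); cv2.imwrite(f"pics/{n}0.png",p[:,:,::-1])
    print(n,robot.camera_info(n))
s=robot.read_state();print(s)
E
```

```text
pics
scene {'mtx': array([[509.7471915 ,   0.        , 320.06696694],
       [  0.        , 509.7471915 , 198.16706701],
       [  0.        ,   0.        ,   1.        ]]), 'eye': array([1.42054211, 0.68409614, 1.28281978]), 'orientation': array([[-0.63266416,  0.5775421 , -0.5159275 ],
       [ 0.77440952,  0.46742712, -0.42638221],
       [-0.00509517, -0.66929591, -0.74297848]])}
top {'mtx': array([[514.71889954,   0.        , 319.57801038],
       [  0.        , 514.71889954, 199.09205699],
       [  0.        ,   0.        ,   1.        ]]), 'eye': array([0.27526651, 0.01023948, 1.59554419]), 'orientation': array([[ 0.01341071, -0.97387459,  0.22669016],
       [-0.99988339, -0.01140489,  0.0101558 ],
       [-0.0073051 , -0.22679992, -0.97391398]])}
{'t': 0.1, 'joints': array([-7.14241217e+01,  2.01223444e+01,  9.46708193e+01, -1.19541886e-03,
        6.52661904e+01, -4.84707884e+00]), 'qd': array([-0.11434048, -0.07367086, -0.01227742,  0.05428402,  0.05803796,
        0.03737397]), 'joint_torque': array([ 9.06317564e-04, -5.06833112e+01, -2.91877055e+01, -4.74166643e-05,
        2.59507171e-03, -9.39331727e-06]), 'tcp_pos': array([ 0.21856378, -0.50440125,  0.23081815]), 'tcp_rot': array([[ 9.17591961e-01,  3.97523422e-01, -3.47967012e-04],
       [ 3.97523569e-01, -9.17591445e-01,  9.75918554e-04],
       [ 6.86589300e-05, -1.03382011e-03, -9.99999463e-01]]), 'wrist_force': array([-0.37718741, -0.45095686, -0.47630499]), 'ft_torque': array([ 0.05217825, -0.01085729,  0.01232116]), 'opening': 0.08556928665510188}
```

View pics/top0.png

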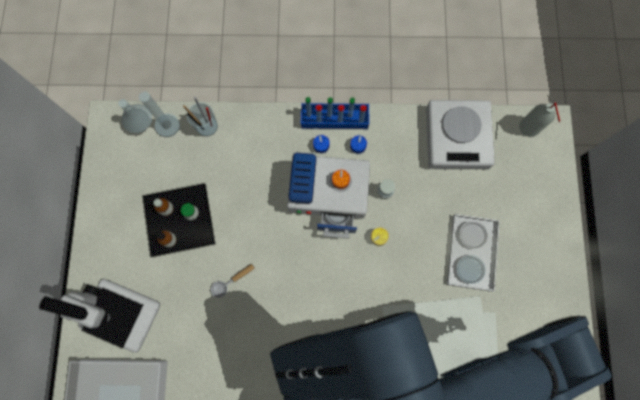

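View pics/scene0.png

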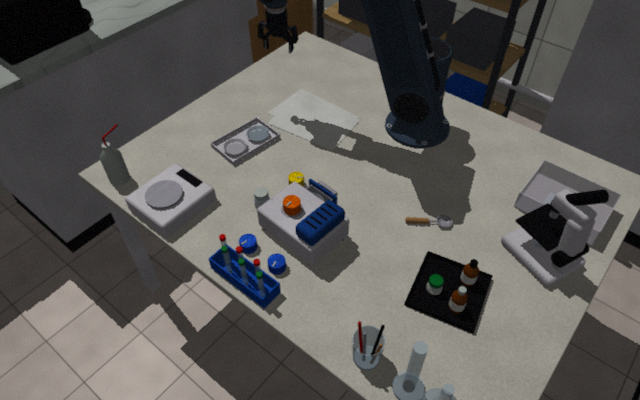

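The top view shows the mill around (330,185), its orange cap at (341,179), the blue cover at (303,177), and the open drawer with its handle near (336,230). The jar is at (386,188) and a yellow look-alike cap at (380,236), right of the handle. The scene view agrees.

```bash
cat > h.py <<'E'
import numpy as np,cv2
from cell import robot
def ray(info,uv,z,R=None,eye=None):
    R=info["orientation"] if R is None else R; eye=info["eye"] if eye is None else eye
    uv=np.atleast_2d(uv).astype(float)
    d=np.c_[uv,np.ones(len(uv))]@np.linalg.inv(info["mtx"]).T@R.T
    return eye+d*((z-eye[2])/d[:,2])[:,None]
def cloud(info,d,R=None,eye=None):
    R=info["orientation"] if R is None else R; eye=info["eye"] if eye is None else eye
    v,u=np.mgrid[:d.shape[0],:d.shape[1]]
    c=np.stack([u,v,np.ones_like(u)],-1)@np.linalg.inv(info["mtx"]).T*d[...,None]
    return c@R.T+eye
def mask(p,lo,hi):
    return cv2.inRange(cv2.cvtColor(p,cv2.COLOR_RGB2HSV),lo,hi)
E
python3 - <<'E'
from h import *
f=np.load("pics/top0.npz");p,d=f["p"],f["d"];I=robot.camera_info("top");X=cloud(I,d)
box=np.zeros(d.shape,bool);box[140:250,275:410]=1
def rect(m,name):
    q=X[m&box&(d>0)]; r=cv2.minAreaRect(q[:,:2].astype(np.float32)); print(name,len(q),r,"z",np.percentile(q[:,2],[5,50,95]))
Z=X[...,2]
o=mask(p,(5,150,120),(18,255,255))>0; rect(o&(Z>.12),"cap")
b=mask(p,(100,100,40),(125,255,255))>0
rect(b&(Z>.135),"cover"); rect((Z>.085)&(Z<.105),"deck")
rect((Z>.05)&(Z<.085)&(X[...,0]<.42),"drawer?")
rect(mask(p,(22,120,100),(35,255,255))>0,"yellow")
c=cv2.resize(p[140:250,275:410],None,fx=5,fy=5,interpolation=cv2.INTER_CUBIC);cv2.imwrite("pics/c1.png",c[:,:,::-1])
for r in range(205,245,3): print(r,np.round(X[r,336],3))
E
```

```text
cap 218 ((0.6794174313545227, -0.03530135750770569), (0.047780174762010574, 0.050202783197164536), 0.8706076145172119) z [0.12544654 0.13138326 0.13600782]
cover 1079 ((0.6799384355545044, 0.07828812301158905), (0.06797351688146591, 0.14646780490875244), 85.55692291259766) z [0.13837577 0.14437207 0.1500658 ]
deck 2876 ((0.6494647264480591, 0.0016927570104599), (0.23982059955596924, 0.21858368813991547), 85.56766510009766) z [0.08785485 0.09458504 0.10054564]Traceback (most recent call last):
  File "<stdin>", line 10, in <module>
  File "<stdin>", line 5, in rect
    return _quantile_unchecked(
        a, q, axis, out, overwrite_input, method, keepdims, weights)
    return _ureduce(a,
                    func=_quantile_ureduce_func,
    ...<5 lines>...
                    overwrite_input=overwrite_input,
                    method=method)
    r = func(a, **kwargs)
    result = _quantile(arr,
                       quantiles=q,
    ...<2 lines>...
                       out=out,
                       weights=wgt)
    slices_having_nans = np.isnan(arr[-1, ...])
                                  ~~~^^^^^^^^^
IndexError: index -1 is out of bounds for axis 0 with size 0
```

```bash
python3 - <<'E'
from h import *
f=np.load("pics/top0.npz");p,d=f["p"],f["d"];I=robot.camera_info("top");X=cloud(I,d)
a=np.radians(-4.44);R=np.array([[np.cos(a),-np.sin(a)],[np.sin(a),np.cos(a)]]);o=np.array([.6794,-.0353])-R@[.015,0]
print("origin",o)
L=(X[...,:2]-o)@R
for v in range(206,244,2): print(v,[tuple(int(k*1000) for k in (*L[v,u],X[v,u,2])) for u in (322,330,336,342,350)])
m=mask(p,(22,120,100),(35,255,255))>0; m[:,:360]=0;m[:,400:]=0
print("yellow",np.median(X[m],0),"mill frame",np.median(L[m],0))
c=cv2.resize(p[140:250,275:410],None,fx=5,fy=5,interpolation=cv2.INTER_CUBIC);cv2.imwrite("pics/c1.png",c[:,:,::-1])
E
```

```text
origin [ 0.66444502 -0.03413877]
206 [(-63, 47, 89), (-62, 23, 92), (-60, 6, 90), (-60, -11, 97), (-58, -35, 99)]
208 [(-72, 46, 100), (-68, 23, 94), (-67, 5, 95), (-65, -12, 92), (-63, -36, 93)]
210 [(-77, 46, 96), (-74, 22, 95), (-72, 4, 90), (-70, -12, 91), (-70, -36, 97)]
212 [(-78, 46, 73), (-77, 22, 80), (-78, 4, 89), (-77, -13, 93), (-75, -36, 96)]
214 [(-84, 45, 72), (-79, 21, 60), (-79, 3, 65), (-79, -14, 73), (-79, -37, 83)]
216 [(-91, 45, 74), (-82, 21, 43), (-81, 3, 43), (-79, -15, 45), (-79, -39, 52)]
218 [(-96, 44, 72), (-88, 20, 38), (-85, 2, 35), (-83, -15, 31), (-81, -40, 31)]
220 [(-100, 44, 61), (-96, 20, 50), (-91, 2, 32), (-90, -16, 34), (-87, -40, 34)]
222 [(-104, 44, 47), (-103, 19, 56), (-99, 1, 42), (-98, -16, 47), (-94, -41, 33)]
224 [(-117, 42, 83), (-105, 19, 32), (-108, 1, 59), (-102, -17, 31), (-100, -41, 33)]
226 [(-124, 42, 88), (-121, 18, 85), (-119, 0, 82), (-118, -16, 85), (-112, -41, 67)]
228 [(-125, 42, 61), (-125, 18, 77), (-125, 0, 81), (-124, -17, 85), (-122, -40, 86)]
230 [(-128, 42, 41), (-126, 17, 43), (-125, 0, 51), (-125, -18, 57), (-126, -41, 76)]
232 [(-127, 42, 2), (-125, 17, 4), (-121, -1, -10), (-125, -19, 23), (-126, -43, 41)]
234 [(-135, 41, 10), (-143, 16, 73), (-140, -1, 68), (-138, -19, 65), (-125, -45, 0)]
236 [(-139, 41, -2), (-149, 16, 73), (-147, -1, 73), (-146, -19, 73), (-132, -46, 2)]
238 [(-146, 40, 2), (-143, 15, -3), (-142, -3, 1), (-150, -20, 60), (-139, -46, 5)]
240 [(-151, 40, -3), (-150, 15, 0), (-150, -3, 9), (-147, -22, 3), (-144, -47, 1)]
242 [(-158, 39, 0), (-156, 14, 1), (-154, -4, -4), (-151, -22, -8), (-151, -47, 6)]
yellow [ 0.52788254 -0.15994208  0.03444213] mill frame [-0.12659704 -0.13611057]
```

View pics/c1.png

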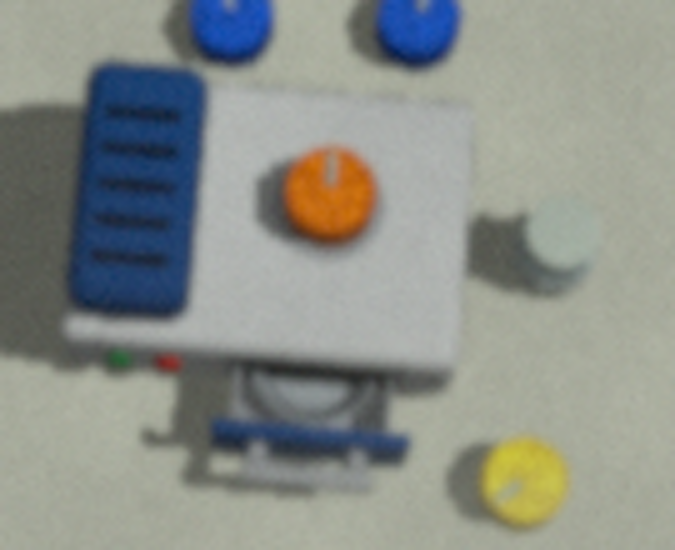

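The drawer handle's outer face is at own x ≈ -152 mm, so the drawer is about 37 mm open. The mill origin is ≈ (0.664,-0.034), yaw ≈ -4.4°. I'm moving to a point in front of the handle with the fingers shut.

>>> send_rows([
  [[0.23,0.44,0],[0,0,0.126],0],
  [[0.23,0.44,0],[0,0,0.126],0],
  [[0.23,0.44,0],[0,0,0.126],0],
  [[0.23,0.44,0],[0,0,0.126],0],
  [[0.23,0.44,0],[0,0,0.126],0],
])

```text
t: 0.6
tcp_pos: [0.334, -0.2828, 0.2312]
tcp_rot: [[0.616, 0.788, -0.0], [0.788, -0.616, 0.0], [0.0, -0.0, -1.0]]
wrist_force: [1.4, -0.2, 0.3]
opening: 0.0122
```

>>> send_rows([
  [[0.23,0.44,0],[0,0,0.126],0],
  [[0.23,0.44,0],[0,0,0.126],0],
  [[0.23,0.44,0],[0,0,0.126],0],
  [[0.23,0.44,0],[0,0,0.126],0],
  [[0.23,0.44,0],[0,0,0.126],0],
])

```text
t: 1.1
tcp_pos: [0.4491, -0.0626, 0.2313]
tcp_rot: [[0.167, 0.986, 0.0], [0.986, -0.167, -0.0], [-0.0, 0.0, -1.0]]
wrist_force: [0.9, -0.1, -0.0]
opening: 0.0003
```

>>> send_rows([
  [[0.25,0.44,0],[0,0,0.12],0],
  [[0,0,0],[0,0,0],0],
  [[0,0,0],[0,0,0],0],
])

```text
t: 1.4
tcp_pos: [0.4732, -0.0204, 0.2309]
tcp_rot: [[0.076, 0.997, -0.001], [0.997, -0.076, -0.0], [-0.0, -0.001, -1.0]]
wrist_force: [-0.0, -0.5, -0.5]
opening: 0.0
```

```bash
cat >> h.py <<'E'
def wrist(name):
    s=robot.read_state(); p,d=robot.grab_frame("wrist"); I=robot.camera_info("wrist"); T=I["T_tool_cam"]
    R=s["tcp_rot"]@T[:3,:3]; eye=s["tcp_pos"]+s["tcp_rot"]@T[:3,3]
    cv2.imwrite(f"pics/{name}.png",p[:,:,::-1]); return s,p,d,I,R,eye
E
python3 - <<'E'
from h import *
s,p,d,I,R,eye=wrist("w1"); np.savez("pics/w1.npz",p=p,d=d,R=R,eye=eye); print(eye,R,I["mtx"],(d>0).mean())
E
```

```text
[0.47724153 0.04877379 0.37345528] [[ 9.97107884e-01 -7.30780488e-02 -2.08678451e-02]
 [-7.59991324e-02 -9.58809811e-01 -2.73693036e-01]
 [-7.34154031e-06  2.74487422e-01 -9.61590690e-01]] [[334.86274206   0.         318.19804423]
 [  0.         334.86274206 198.64667103]
 [  0.           0.           1.        ]] 0.99623828125
```

View pics/w1.png

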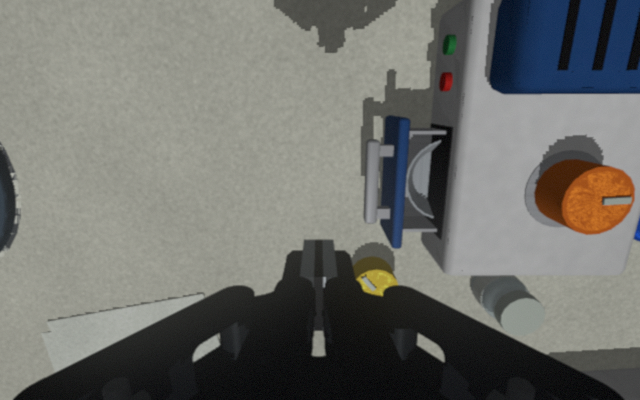

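The wrist view shows the handle at (372,180), drawer front at (397,180), cap at (598,198) with its rib pointing right, and the front deck edge near column 455. I'll refine the measurements from it.

```bash
python3 - <<'E'
from h import *
f=np.load("pics/w1.npz");p,d,R,eye=[f[k] for k in("p","d","R","eye")];I=robot.camera_info("wrist");X=cloud(I,d,R,eye);Z=X[...,2]
m=(mask(p,(5,150,60),(20,255,255))>0)
t=m&(Z>.126); q=cv2.findContours(t.astype(np.uint8),cv2.RETR_EXTERNAL,cv2.CHAIN_APPROX_NONE)[0]; q=max(q,key=len)[:,0]
P=ray(I,q,.131,R,eye)[:,:2].astype(np.float32); print("cap top",cv2.minEnclosingCircle(P),cv2.minAreaRect(P))
# handle
h=(abs(Z-.068)<.012); h[:,:355]=0;h[:,384:]=0;h[:130]=0;h[240:]=0
Q=X[h][:,:2].astype(np.float32); print("handle",cv2.minAreaRect(Q),Q.min(0),Q.max(0),len(Q))
for r in range(50,270,20):
    c=[u for u in range(425,520) if Z[r,u]>.088][:1]; print(r,np.round(X[r,c[0]],4) if c else None,end=" ")
b=(mask(p,(100,120,20),(125,255,255))>0)&(Z>.135)
print("\ncover",cv2.minAreaRect(X[b][:,:2].astype(np.float32)))
# rib: non-orange inside cap hull
hull=np.zeros(d.shape,np.uint8);cv2.fillPoly(hull,[cv2.convexHull(q)],1);hull=cv2.erode(hull,np.ones((5,5)))
r=(hull>0)&(mask(p,(0,0,110),(180,110,255))>0); Q=ray(I,np.argwhere(r)[:,::-1],.133,R,eye)[:,:2].astype(np.float32); print("rib",len(Q),cv2.minAreaRect(Q))
E
```

```text
cap top ((0.6796373128890991, -0.037497639656066895), 0.029040416702628136) ((0.6799176931381226, -0.03729412332177162), (0.051972776651382446, 0.057466551661491394), 68.3005142211914)
handle ((0.5252182483673096, -0.025758646428585052), (0.07860695570707321, 0.01886112056672573), 85.92793273925781) [ 0.5132145  -0.06494824] [0.5346934  0.01380323] 1287
50 [0.596  0.0799 0.0887] 70 [0.5951 0.0652 0.0886] 90 [0.4772 0.0488 0.3735] 110 [0.5917 0.0346 0.09  ] 130 [0.5913 0.0184 0.0886] 150 [0.5898 0.0019 0.0895] 170 [ 0.5891 -0.0155  0.0885] 190 [ 0.5883 -0.033   0.0899] 210 [ 0.5856 -0.0514  0.0894] 230 [ 0.5855 -0.0707  0.0887] 250 [ 0.5834 -0.0904  0.0886] 
cover ((0.5868271589279175, 0.07336984574794769), (0.05820136517286301, 0.21695254743099213), 87.63314819335938)
rib 170 ((0.6948683857917786, -0.03840290755033493), (0.004999215714633465, 0.020198136568069458), 88.99275207519531)
```

>>> send_rows([
  [[0,0,-0.45],[0,0,0],0],
  [[0,0,-0.45],[0,0,0],0],
  [[0,0,-0.45],[0,0,0],0],
  [[0,0,-0.43],[0,0,0],0],
  [[0,0,0],[0,0,0],0],
])

```text
t: 1.95
tcp_pos: [0.4698, -0.0222, 0.0494]
tcp_rot: [[0.081, 0.997, -0.009], [0.997, -0.081, 0.001], [0.0, -0.009, -1.0]]
wrist_force: [0.4, -0.3, 0.3]
opening: -0.0003
```

>>> send_rows([
  [[0.1,-0.0075,0],[0,0,0],0],
  [[0.1,-0.0075,0],[0,0,0],0],
  [[0.1,-0.0075,0],[0,0,0],0],
  [[0.1,-0.0075,0],[0,0,0],0],
])

```text
t: 2.35
tcp_pos: [0.5149, -0.0244, 0.0548]
tcp_rot: [[0.078, 0.997, 0.002], [0.997, -0.078, -0.0], [-0.0, 0.002, -1.0]]
wrist_force: [-3.7, -0.0, 1.8]
opening: 0.0
```

>>> send_rows([
  [[0.05,-0.0037,0],[0,0,0],0],
  [[0.05,-0.0037,0],[0,0,0],0],
  [[0,0,0],[0,0,0],0],
])

```text
t: 2.65
tcp_pos: [0.524, -0.0249, 0.0534]
tcp_rot: [[0.078, 0.997, 0.001], [0.997, -0.078, -0.0], [-0.0, 0.001, -1.0]]
wrist_force: [-0.2, 1.3, -0.1]
opening: -0.0001
```

>>> send_rows([
  [[0.04,-0.003,0],[0,0,0],0],
  [[0.03,-0.002,0],[0,0,0],0],
])

```text
t: 2.85
tcp_pos: [0.5302, -0.0254, 0.0532]
tcp_rot: [[0.078, 0.997, -0.001], [0.997, -0.078, 0.0], [0.0, -0.001, -1.0]]
wrist_force: [-2.2, 0.0, 0.3]
opening: 0.0002
```

>>> send_rows([
  [[0.02,-0.0015,0],[0,0,0],0],
  [[0,0,0],[0,0,0],0],
])

```text
t: 3.05
tcp_pos: [0.5326, -0.0256, 0.0532]
tcp_rot: [[0.078, 0.997, 0.0], [0.997, -0.078, 0.0], [0.0, 0.0, -1.0]]
wrist_force: [1.6, 0.0, -0.1]
opening: -0.0001
```

>>> send_rows([
  [[0.02,-0.0015,0],[0,0,0],0],
  [[0,0,0],[0,0,0],0],
])

```text
t: 3.25
tcp_pos: [0.5345, -0.0257, 0.0532]
tcp_rot: [[0.078, 0.997, 0.0], [0.997, -0.078, 0.0], [0.0, 0.0, -1.0]]
wrist_force: [0.5, 1.1, 0.2]
opening: -0.0003
```

>>> send_rows([
  [[0.03,-0.002,0],[0,0,0],0],
  [[0,0,0],[0,0,0],0],
])

```text
t: 3.45
tcp_pos: [0.5377, -0.026, 0.0533]
tcp_rot: [[0.078, 0.997, 0.0], [0.997, -0.078, -0.0], [-0.0, 0.0, -1.0]]
wrist_force: [0.6, -0.2, 0.0]
opening: -0.0002
```

>>> send_rows([
  [[0.02,-0.0015,0],[0,0,0],0],
  [[0,0,0],[0,0,0],0],
])

```text
t: 3.65
tcp_pos: [0.5396, -0.0261, 0.0533]
tcp_rot: [[0.078, 0.997, 0.0], [0.997, -0.078, -0.0], [0.0, 0.0, -1.0]]
wrist_force: [0.5, 0.4, 0.8]
opening: -0.0002
```

```bash
cat > dr.py <<'E'
import sys
from h import *
p,d=robot.grab_frame("top");I=robot.camera_info("top");X=cloud(I,d)
a=np.radians(-4.3);R=np.array([[np.cos(a),-np.sin(a)],[np.sin(a),np.cos(a)]]);o=np.array([.6645,-.0353])
L=(X[...,:2]-o)@R
m=(mask(p,(100,90,30),(125,255,255))>0)&(abs(X[...,2]-.08)<.02)&(abs(L[...,1])<.06)&(L[...,0]<-.06)&(L[...,0]>-.2)
print(m.sum(),"front x",np.percentile(L[m][:,0],[5,50,95]),"y",np.percentile(L[m][:,1],[5,95]))
cv2.imwrite("pics/%s.png"%sys.argv[1],cv2.resize(p[140:250,275:410],None,fx=5,fy=5,interpolation=cv2.INTER_CUBIC)[:,:,::-1])
E
python3 dr.py d1
```

```text
Traceback (most recent call last):
  File "dr.py", line 7, in <module>
    print(m.sum(),"front x",np.percentile(L[m][:,0],[5,50,95]),"y",np.percentile(L[m][:,1],[5,95]))
                            ~~~~~~~~~~~~~^^^^^^^^^^^^^^^^^^^^^
IndexError: index -1 is out of bounds for axis 0 with size 0
```

>>> send_rows([
  [[0.03,-0.002,0],[0,0,0],0],
  [[0,0,0],[0,0,0],0],
])

```text
t: 3.9
tcp_pos: [0.5401, -0.0261, 0.0531]
tcp_rot: [[0.078, 0.997, -0.006], [0.997, -0.078, 0.0], [0.0, -0.006, -1.0]]
wrist_force: [-14.5, -0.1, 10.9]
opening: 0.0002
```

>>> send_rows([
  [[0.02,-0.0015,0],[0,0,0],0],
  [[0,0,0],[0,0,0],0],
])

```text
t: 4.1
tcp_pos: [0.5402, -0.0261, 0.053]
tcp_rot: [[0.078, 0.997, -0.01], [0.997, -0.078, 0.001], [0.0, -0.01, -1.0]]
wrist_force: [-24.3, 1.0, 19.8]
opening: 0.0001
```

```bash
python3 - <<'E'
from h import *
s,p,d,I,R,eye=wrist("w2"); print(s["wrist_force"],s["tcp_pos"])
E
```

```text
[-24.34179879   1.04672585  19.77517655] [ 0.5402399  -0.02608383  0.05299969]
```

View pics/w2.png

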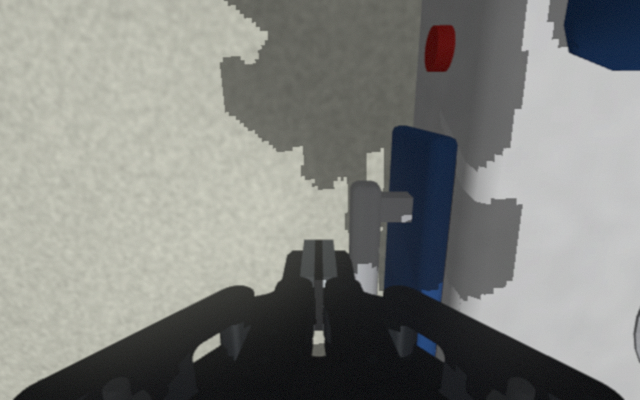

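Hard stop at 24 N, with the blue front against the mill's face. That matches TCP travel for a shut drawer. Backing off and up.

>>> send_rows([
  [[-0.2,0.015,0],[0,0,0],0],
  [[-0.2,0.015,0],[0,0,0],0],
  [[0,0,0.45],[0,0,0],0],
  [[0,0,0.45],[0,0,0],1],
  [[0,0,0.45],[0,0,0],1],
])

```text
t: 4.65
tcp_pos: [0.5043, -0.0234, 0.1902]
tcp_rot: [[0.078, 0.997, 0.0], [0.997, -0.078, -0.0], [0.0, 0.0, -1.0]]
wrist_force: [0.9, -0.7, -0.3]
opening: 0.0281
```

>>> send_rows([
  [[0.4,-0.03,0.2],[0,0,0],1],
  [[0.4,-0.03,0.2],[0,0,0],1],
  [[0.4,-0.03,0],[0,0,0],1],
  [[0,0,0],[0,0,0],1],
  [[0,0,0],[0,0,0],1],
])

```text
t: 5.15
tcp_pos: [0.6245, -0.0324, 0.2276]
tcp_rot: [[0.078, 0.997, -0.001], [0.997, -0.078, 0.0], [0.0, -0.001, -1.0]]
wrist_force: [0.3, -0.2, -0.1]
opening: 0.0852
```

```bash
python3 - <<'E'
from h import *
s,p,d,I,R,eye=wrist("w3"); print(s["tcp_pos"]); np.savez("pics/w3.npz",p=p,d=d,R=R,eye=eye)
X=cloud(I,d,R,eye);Z=X[...,2]
t=((mask(p,(5,150,60),(20,255,255))>0)&(Z>.126)).astype(np.uint8)
q=max(cv2.findContours(t,cv2.RETR_EXTERNAL,cv2.CHAIN_APPROX_NONE)[0],key=len)[:,0]
P=ray(I,q,.131,R,eye)[:,:2].astype(np.float32); print("cap top",cv2.minEnclosingCircle(P),cv2.minAreaRect(P),q.min(0),q.max(0))
a=np.radians(-4.3);r2=np.array([[np.cos(a),-np.sin(a)],[np.sin(a),np.cos(a)]]);o=np.array([.6645,-.0353]);L=(X[...,:2]-o)@r2
m=(mask(p,(100,90,20),(125,255,255))>0)&(abs(Z-.07)<.03)&(L[...,0]<-.06)&(abs(L[...,1])<.06)
print("front",m.sum(),np.percentile(L[m][:,0],[2,50,98]) if m.any() else "")
E
```

```text
[ 0.62445823 -0.03243084  0.2276188 ]
cap top ((0.6816163659095764, -0.03721003234386444), 0.027027970179915428) ((0.6815784573554993, -0.037635453045368195), (0.05203568935394287, 0.05315130203962326), 42.37367248535156) [361 165] [432 234]
front 1166 [-0.08704632 -0.08301037 -0.07931591]
```

View pics/w3.png

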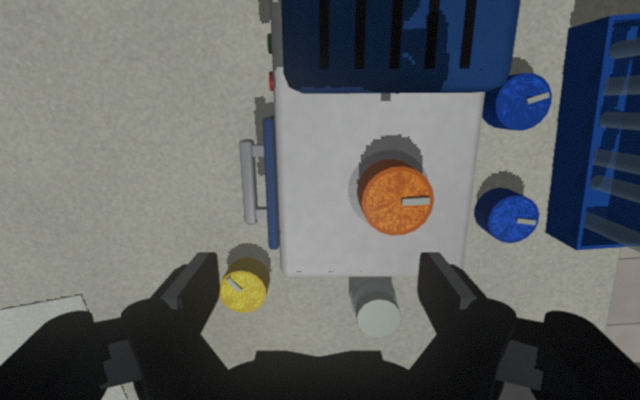

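The drawer front now sits flush with the mill, consistent with shut. The cap is at (397,200) px, i.e. (0.681,-0.0373), radius 27 mm. Going over it and down with the jaws along the mill's x.

>>> send_rows([
  [[0.28,-0.025,0],[0,0,0],1],
  [[0.285,-0.025,0],[0,0,0],1],
  [[0,0,-0.4],[0,0,0],1],
  [[0,0,-0.4],[0,0,0],1],
  [[0,0,-0.3],[0,0,0],1],
])

```text
t: 5.7
tcp_pos: [0.6793, -0.0373, 0.1161]
tcp_rot: [[0.078, 0.997, -0.002], [0.997, -0.078, 0.0], [0.0, -0.002, -1.0]]
wrist_force: [1.4, 0.4, 0.6]
opening: 0.0856
```

>>> send_rows([
  [[0,0,-0.16],[0,0,0],1],
  [[0,0,0],[0,0,0],1],
  [[0,0,0],[0,0,0],1],
])

```text
t: 6.0
tcp_pos: [0.6814, -0.0375, 0.1039]
tcp_rot: [[0.078, 0.997, 0.002], [0.997, -0.078, -0.0], [-0.0, 0.002, -1.0]]
wrist_force: [-0.1, 0.1, 0.9]
opening: 0.0854
```

>>> send_rows([
  [[0,0,-0.03],[0,0,0],1],
  [[0,0,0],[0,0,0],0],
  [[0,0,0],[0,0,0],0],
  [[0,0,0],[0,0,0],0],
  [[0,0,0],[0,0,0],0],
], squeeze=40)

```text
t: 6.5
tcp_pos: [0.6819, -0.0376, 0.1005]
tcp_rot: [[0.078, 0.997, 0.003], [0.997, -0.078, -0.0], [-0.0, 0.003, -1.0]]
wrist_force: [3.0, -0.2, 5.8]
opening: 0.0534
```

>>> send_rows([
  [[0,0,0],[0,0,0],0],
  [[0,0,0],[0,0,0],0],
])

```text
t: 6.7
tcp_pos: [0.6819, -0.0376, 0.1005]
tcp_rot: [[0.078, 0.997, 0.003], [0.997, -0.078, -0.0], [-0.0, 0.003, -1.0]]
wrist_force: [3.1, -0.3, 6.5]
opening: 0.0534
```

```bash
python3 -c "
from cell import robot;s=robot.read_state();print(s['wrist_force'],s['ft_torque'],s['joints'])"
```

```text
[ 3.14893532 -0.34845101  6.46060214] [-0.06650243 -0.60776051 -0.01141811] [-7.06037488e+00  4.16731955e+01  7.88303379e+01 -2.52493912e-03
  5.93256479e+01 -2.57958964e+00]
```

Gripped at 53.4 mm. Trying anticlockwise, watching the torque about z.

>>> send_rows([
  [[0,0,0],[0,0,0.09],0],
  [[0,0,0],[0,0,0.09],0],
  [[0,0,0],[0,0,0],0],
])

```text
t: 7.0
tcp_pos: [0.6818, -0.0382, 0.1005]
tcp_rot: [[-0.065, 0.998, 0.003], [0.998, 0.065, -0.001], [-0.001, 0.003, -1.0]]
wrist_force: [1.7, -3.5, 5.6]
opening: 0.0536
```

```bash
python3 -c "
from cell import robot;s=robot.read_state();print(s['wrist_force'],s['ft_torque'],s['joints'][5])"
```

```text
[ 1.72545368 -3.45815752  5.56041685] [-0.49215782 -0.44857733 -0.01736557] -10.814220606002232
```

>>> send_rows([
  [[0,0,0],[0,0,0.09],0],
  [[0,0,0],[0,0,0.09],0],
  [[0,0,0],[0,0,0],0],
])

```text
t: 7.3
tcp_pos: [0.6818, -0.0382, 0.1005]
tcp_rot: [[-0.205, 0.979, 0.003], [0.979, 0.205, -0.001], [-0.002, 0.003, -1.0]]
wrist_force: [2.6, -3.9, 5.6]
opening: 0.0533
```

```bash
python3 -c "
from cell import robot;s=robot.read_state();print(s['wrist_force'],s['ft_torque'],s['joints'][5])"
```

```text
[ 2.55238725 -3.88094011  5.60166587] [-0.57791282 -0.44811402 -0.0189907 ] -18.914096611147052
```

Torque about z stays near zero after 16°, so it turns freely this way. Continuing towards 75°.

>>> send_rows([
  [[0,0,0],[0,0,0.14],0],
  [[0,0,0],[0,0,0.14],0],
  [[0,0,0],[0,0,0],0],
])

```text
t: 7.6
tcp_pos: [0.6818, -0.0381, 0.1005]
tcp_rot: [[-0.415, 0.91, 0.003], [0.91, 0.415, -0.001], [-0.002, 0.002, -1.0]]
wrist_force: [2.2, -2.8, 6.5]
opening: 0.0538
```

```bash
python3 -c "
from cell import robot;s=robot.read_state();print(s['wrist_force'],s['ft_torque'],s['joints'][5])"
```

```text
[ 2.21149448 -2.8150939   6.53864004] [-0.30930571 -0.38057495 -0.00219416] -31.592683078977142
```

>>> send_rows([
  [[0,0,0],[0,0,0.14],0],
  [[0,0,0],[0,0,0.14],0],
  [[0,0,0],[0,0,0.14],0],
  [[0,0,0],[0,0,0.14],0],
  [[0,0,0],[0,0,0],0],
])

```text
t: 8.1
tcp_pos: [0.6818, -0.0379, 0.1005]
tcp_rot: [[-0.763, 0.646, 0.003], [0.646, 0.763, -0.001], [-0.003, 0.001, -1.0]]
wrist_force: [2.5, -1.8, 6.6]
opening: 0.0532
```

```bash
python3 -c "
from cell import robot;s=robot.read_state();print(s['wrist_force'],s['ft_torque'],s['joints'][5])"
```

```text
[ 2.4812133  -1.75736945  6.60531152] [-0.22309833 -0.30570623 -0.02574292] -56.794190462810334
```

>>> send_rows([
  [[0,0,0],[0,0,0.15],0],
  [[0,0,0],[0,0,0.15],0],
  [[0,0,0],[0,0,0.16],0],
  [[0,0,0],[0,0,0],0],
  [[0,0,0],[0,0,0],0],
])

```text
t: 8.6
tcp_pos: [0.6817, -0.0377, 0.1005]
tcp_rot: [[-0.941, 0.338, 0.003], [0.338, 0.941, -0.001], [-0.003, 0.0, -1.0]]
wrist_force: [1.7, -1.1, 6.6]
opening: 0.0533
```

```bash
python3 - <<'E'
from h import *
s,p,d,I,R,eye=wrist("w4"); print(s['wrist_force'],s['ft_torque'],s['tcp_rot'][:2,:2])
E
```

```text
[ 1.7151052  -1.09191522  6.64133773] [-0.13279828 -0.40030367 -0.02247546] [[-0.94105252  0.33825097]
 [ 0.33825078  0.94105587]]
```

View pics/w4.png

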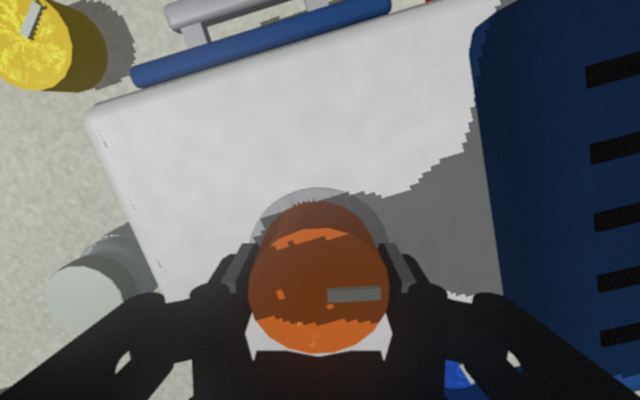

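The rib at (353,294) still lies along the jaw axis and the jaws turned 75.7°, so the cap turned with them. The drawer is still flush with the mill. Lifting.

>>> send_rows([
  [[0,0,0.05],[0,0,0],0],
  [[0,0,0.05],[0,0,0],0],
  [[0,0,0],[0,0,0],0],
])

```text
t: 8.95
tcp_pos: [0.6809, -0.0375, 0.1098]
tcp_rot: [[-0.941, 0.338, 0.0], [0.338, 0.941, -0.0], [-0.0, -0.0, -1.0]]
wrist_force: [0.6, -2.0, 0.9]
opening: 0.0533
```

>>> send_rows([
  [[0,0,0.1],[0,0,0],0],
  [[0,0,0.1],[0,0,0],0],
  [[0,0,0.15],[0,0,0],0],
  [[0,0,0.2],[0,0,0],0],
  [[0,0,0.2],[0,0,0],0],
])

```text
t: 9.45
tcp_pos: [0.6806, -0.0372, 0.1859]
tcp_rot: [[-0.941, 0.338, -0.0], [0.338, 0.941, 0.0], [0.0, 0.0, -1.0]]
wrist_force: [-0.3, 0.4, -0.7]
opening: 0.0532
```

>>> send_rows([
  [[0,0,0.15],[0,0,0],0],
  [[0,0,0.1],[0,0,0],0],
  [[0,0,0],[0,0,0],0],
  [[0,0,0],[0,0,0],0],
  [[0,0,0],[0,0,0],0],
])

```text
t: 9.95
tcp_pos: [0.6804, -0.0373, 0.2081]
tcp_rot: [[-0.941, 0.338, -0.002], [0.338, 0.941, 0.0], [0.002, -0.0, -1.0]]
wrist_force: [-0.3, 0.1, -0.9]
opening: 0.0535
```

```bash
python3 - <<'E'
from h import *
s,p,d,I,R,eye=wrist("w5"); print(s['wrist_force'],s['tcp_pos'],s['opening'],np.abs(s['qd']).max())
X=cloud(I,d,R,eye);m=mask(p,(5,150,60),(20,255,255))>0
print("orange z",m.sum(),np.percentile(X[m][:,2],[2,50,98]),np.median(X[m],0))
E
```

```text
[-0.2903832   0.10622589 -0.85414156] [ 0.68039591 -0.03734626  0.20814306] 0.05345521961355719 0.12679551067032097
orange z 13004 [0.23751556 0.23889164 0.24028761] [ 0.67629063 -0.03745204  0.23889164]
```

View pics/w5.png

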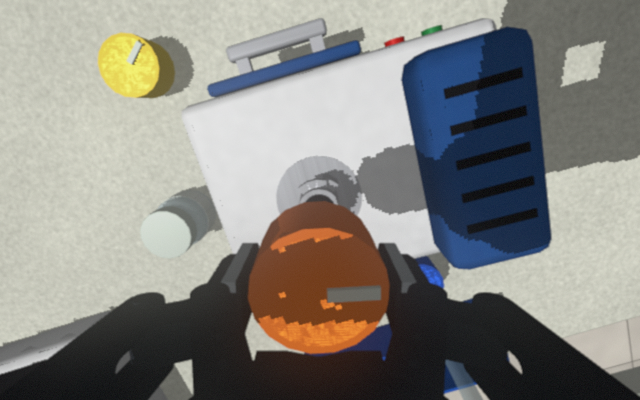

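The cap is held level, its top at z 0.239, so its rim is at ~0.205, 80 mm above the throat. The bare throat shows at (318,190) and the drawer is flush. Handing in.

```bash
python3 -c "
from cell import robot;print(robot.finish_job())"
```

```text
the job is handed in; nothing more can be done
None
```

The drawer is shut and the orange cap is off. The gripper is holding the cap over the mill, and I handed the job in at about 10 s of the 62 s allowed.

- **Drawer:** I pushed it by the handle until it hit a hard stop at 24 N. The later wrist pictures show the front flush with the mill. Depth put the front's outer face at own x ≈ -87 mm, against the -91 mm the dimensions give, which is within my measuring error.
- **Cap:** I gripped it at 40 N and turned it anticlockwise. The torque stayed near zero, so that was the right way. After 75.7° it lifted off with no resistance.
- **Last checks:** The gripper opening is 53.5 mm and the cap's top face is level. Its bottom rim is about 80 mm above the throat and within a few millimetres of centre. The arm is still, and the wrist force is about the cap's own weight.
- **Other things on the bench:** The path kept clear of them. The jar looked undisturbed in the last picture; I did not measure any of them.

One check failed. The overhead camera could not confirm the drawer mid-push because the arm blocked its view, so I relied on the force and the wrist camera instead. I viewed 7 of the 10 pictures.

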